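# Seat a carton in the packing jig and throw the hold-down clamp

## Task

On the packing bench, push the brown carton along the bench until it sits flush against both fences of the aluminium corner jig, then push the red-knobbed clamp lever over its centre towards the carton so that it snaps down and holds the carton. Only push with the fingers: do not pick up or tip the carton, keep the lever open until the carton is home, and leave the other things on the bench where they are.

Things in the scene. Friction and masses are not known exactly. Their poses are not given: they have to be found in the camera images.
- carton: Brown closed cardboard carton with a paper label, loose on the bench, 80 mm along its x, 110 mm along its y, 60 mm high, 0.25 to 0.5 kg. Origin at the centre of its underside, z up. It starts to the jig's -x and -y side, out of the corner, turned up to 0.3 rad from the jig's axes.
- jig: Fixed aluminium corner jig on the bench, without a floor plate: the carton slides on the bench itself. Origin on the bench at the inner corner where the faces of its two fences meet; z up, x away from the robot (yaw -0.15 to 0.4 rad), y to the left.
- back_fence (a point): Mid-length of the back fence's face, at bench level (jig x = 0, y = -55 mm). Its face looks to jig -x and runs from jig y = -130 to +20 mm; 44 mm thick (towards jig +x), 40 mm high. On it two dark cheek plates, 40 mm apart over all and 88 mm above the bench, carry the clamp pivot.
- side_fence (a point): Mid-length of the side fence's face, at bench level (jig x = -50 mm, y = 0). Its face looks to jig -y and runs from jig x = -100 to 0 mm; 20 mm thick (towards jig +y), 40 mm high.
- carton_seat (a point): Where the carton's origin lies when it is flush against both fences: jig x = -40, y = -55 mm, at bench level, the carton's axes then parallel to the jig's.
- clamp_pivot (a point): Centre of the clamp lever's hinge pin, fixed on the jig at x = 22, y = -55, z = 75 mm in the jig's frame; the pin runs along the jig's y.
- clamp_knob (a point): Centre of the red ball (26 mm diameter) at the free end of the clamp lever, 95 mm from the pivot; below it the lever has a 20 mm thick red grip about 25 mm long, then an 11 mm steel rod. Open, the ball is about 158 mm above the bench and 46 mm beyond the pivot (jig +x).
- clamp (a joint): Lever angle, rad. 0 = open, leaning 0.5 rad back from upright, away from the carton; grows towards the carton (jig -x). An over-centre spring pulls it to either side: 0.5 = upright, dead centre; past it it snaps on by itself. About 2.07 = level, on a seated carton; 2.35 = lower stop, with no carton. Level push on the ball: about 2 N at first, less towards upright.
- clamp_pad: Round black rubber pad, 22 mm diameter, on a short sprung stem on the lever, 48 mm from the pivot; it comes down on the carton's top about 26 mm in from the back fence, with about 5 N. Origin on the lever's centre line, 15 mm above the pad's sole; z points away from the carton when clamped.
- tape_roll: Roll of brown tape lying flat, 96 mm across, 48 mm high; leave alone. Origin at the centre of its underside.
- marker: Black marker with red cap lying down, 113 mm long, 15 mm thick; leave alone. Origin under its middle, x along it.
- white_box: Small white box with a grey band, 90 x 70 x 45 mm; leave alone. Origin at the centre of its underside.
- spray_bottle: White bottle with blue cap and paper label, 60 mm diameter, 170 mm tall, standing; leave alone. Origin at the centre of its underside.
- stapler: Blue and black stapler, 140 mm along its y, 35 mm wide, 42 mm high; leave alone. Origin at the centre of its underside.
- parts_tray: Blue two-compartment tray, 130 x 180 x 55 mm; leave alone. Origin at the centre of its underside.
- cutter: Yellow utility cutter, shut, lying flat, 150 mm along its x, 22 mm wide, 18 mm high; leave alone. Origin at the centre of its underside.
Things that resemble listed ones, but are neither listed nor needed, are in the scene too. Leave any orange, pink or turquoise look-alike of the carton alone.

How it is judged:
By the outcome, as a careful person would: the job done as asked, in the order asked, and still so for the second after the job is handed in, with the robot touching nothing.
It also fails if it takes over 61 s, if anything falls off the work surface, if the arm or the gripper's body presses on something with over 40 N, if the wrist force passes 120 N, or if a joint passes its speed limit or range.

## Robot

A 6-joint arm with a two-finger parallel gripper is mounted at the origin on the work surface. World frame = base frame: x ahead of the robot, y to its left, z up, the work surface at z = 0. Lengths are in m, angles in rad, forces in N, time in s.
With the tool pointing down it reaches from about 0.35 to 0.775 m from the base axis. Payload 5.5 kg.
Tool frame: the origin (TCP) lies midway between the tips of the shut fingers; the grasp point (between the pads) lies 19 mm behind it; z points along the fingers, x is the direction in which the jaws open and shut, and the axes are right-handed (so a half turn about z gives the same grasp; the last joint's range is limited). The gripper opens to 85 mm and grips with 20 to 120 N. Pads are 22 mm wide; open, the fingers measure 114 mm over their backs; the gripper's body (76 mm by 85 mm) begins 54 mm behind the grasp point. The pads swing forward as they close: fully open they stand 13 mm farther back than shut.
Start: joints at [1.201, 0.313, 0.046, 1.304, 0, 1.431], TCP at [0.131, 0.56, 0.231] pointing down, gripper open.
Joint ranges: [-2.76, 2.76], [-0.86, 1.69], [-1.03, 1.26], [-2.2, 2.34], [-1.47, 1.5], [-3.14, 3.14]. Speed limits (rad/s): [2.57, 2.57, 3.14, 3.14, 3.14, 3.14].

## Interface

Orientations are given as a unit quaternion [w, x, y, z].
In Python, from workcell import env gives the robot as it stands.
- The arm moves only by the tool servo_tool, never from a script. Its argument "targets" is a list of rows, each an object with "xyz": the shift along the tool's x, y, z in m, a list of three; "twist": the turn, a rotation vector about the tool's x, y, z in rad, a list of three; "jaw": the opening, from 0 (shut) to 1 (fully open). A call has 1 to 12 rows; each row is the pose to reach, as a shift and turn from the pose commanded when the call began, along the tool's axes at that moment; what a row does not reach only later rows make up. A row lasts 1/12 s, in which the tool goes at most 41.7 mm and 7.16 degrees, less where a joint would pass 70% of its speed; a pose out of reach is approached as far as the arm can. A call with a gripper value outside its range is refused whole. The fingers move at their own pace and stop on an object; "squeeze" is the grip in N (left out, the last holds). Time passes only in rows, so rows that repeat a pose let the fingers close. It gives the time, the measured TCP pose, the force and the opening at its end, in the units of the state.
- env.get_state(): the state, without advancing time (a new reading comes with each control period).
- env.read_camera(name): name is "side" or "top" or "wrist"; returns a dict with "color" (384x512x3 uint8, red, green, blue), "depth" (384x512 float32, m along the optical axis (not along the pixel's ray), 0 where there is no reading), "fx", "fy", "cx", "cy" (pixels), "eye" and "attitude" of the camera in the world. Camera axes: x right, y down, z forward; pixel columns grow to the right and rows downward; lengths in m; the calibration is good to about 2 mm. A picture is of the moment at which its call begins.
- env.hand_in(): hands the job in, once; it reports no verdict.
The state is a dict: "clock": time; "joint_pos": joint angles; "qvel": joint speeds; "tau": joint torques, N m; "tcp_pos": TCP position; "orientation": TCP orientation; "wrist_force": force on the tool from outside, world axes, zero at the start; "ft_torque": the same for the moment, N m; "finger_gap": finger opening in m.
Only numpy, scipy, OpenCV 4.12 (cv2) and the standard library are available. Lean on these libraries where they do the work, as an engineer would, in place of code of your own. Each camera call takes 0.05 s, during which the arm holds its last target. There are 200 camera calls.

## Working session

There is one attempt and no reset: what is moved stays moved. The work goes in short steps, Python scripts to look and compute and a tool call to move; the robot and the scene stay as the last step left them, time stands still between calls to the robot, and variables do not carry over. Pictures are saved under pics/ and viewed, about 8 in all and at most 12, crops included, and the job is handed in when it is done.

Besides the shell and the picture viewer there is one more tool, called after ">>>" as a command line: name --argument value ..., lists and objects as JSON in quotes. servo_tool: Moves the arm, as the interface text tells. Its arguments: {"type":"object","properties":{"targets":{"type":"array","items":{"type":"object","properties":{"xyz":{"type":"array","items":{"type":"number"}},"twist":{"type":"array","items":{"type":"number"}},"jaw":{"type":"number"}}}},"squeeze":{"type":"number"}},"required":["targets"]}

```bash
ls; mkdir -p pics; cat > h.py <<'E'
import numpy as np,cv2
from scipy.spatial.transform import Rotation as R
from workcell import env
def cam(n):
    c=env.read_camera(n); np.savez(n+'.npz',**{k:np.asarray(v) for k,v in c.items()}); return c
def cloud(c):
    d=np.asarray(c['depth']);v,u=np.mgrid[:384,:512]
    P=np.stack([(u-c['cx'])/c['fx']*d,(v-c['cy'])/c['fy']*d,d],-1)
    q=np.asarray(c['attitude']);M=R.from_quat(q[[1,2,3,0]]).as_matrix() if q.size==4 else q.reshape(3,3)
    W=P@M.T+np.asarray(c['eye']);W[d==0]=np.nan;return W
E
python3 - <<'E'
from h import *
ims=[]
for n in('top','side'):
    c=cam(n);ims.append(c['color']);print(n,c['eye'],c['attitude'],c['fx'])
    cv2.imwrite(f'pics/{n}1.png',cv2.resize(c['color'][:,:,::-1],(800,600)))
print(env.get_state())
E
```

```text
pics
top [ 0.3651953  -0.0131917   1.13212096] [-0.05924026  0.70866519 -0.69955109  0.07008938] 392.744169640427
side [ 0.09683651 -0.674372    0.77816371] [-0.4044675   0.85974682 -0.2857018   0.12496373] 353.6962908230527
{'clock': 0.1, 'joint_pos': array([1.20137510e+00, 3.13960435e-01, 4.51030665e-02, 1.30360137e+00,
       1.87828005e-05, 1.43118745e+00]), 'qvel': array([ 0.00036827, -0.00197137,  0.0032931 ,  0.00181824,  0.00083018,
       -0.00047107]), 'tau': array([ 2.58000218e-03, -4.81727064e+01,  2.99243706e+01,  1.26703887e-02,
       -1.22947881e-04, -2.20112321e-05]), 'tcp_pos': array([0.1308268 , 0.55945712, 0.23048234]), 'orientation': array([ 4.12737632e-04,  7.83515786e-01,  6.21371324e-01, -7.21555355e-04]), 'wrist_force': array([-1.17264559, -0.5595923 , -0.54651824]), 'ft_torque': array([0.04772166, 0.00285807, 0.01881014]), 'finger_gap': 0.08535784428689268}
```

View pics/top1.png

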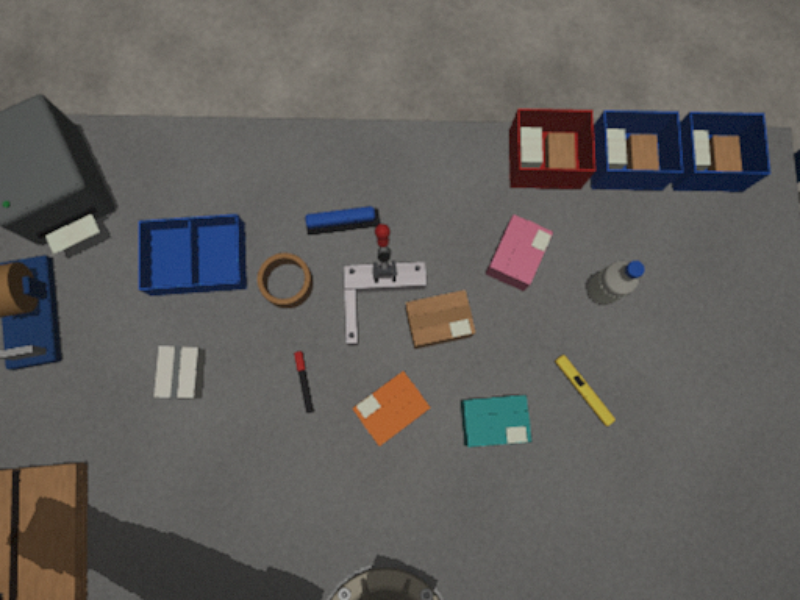

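View pics/side1.png

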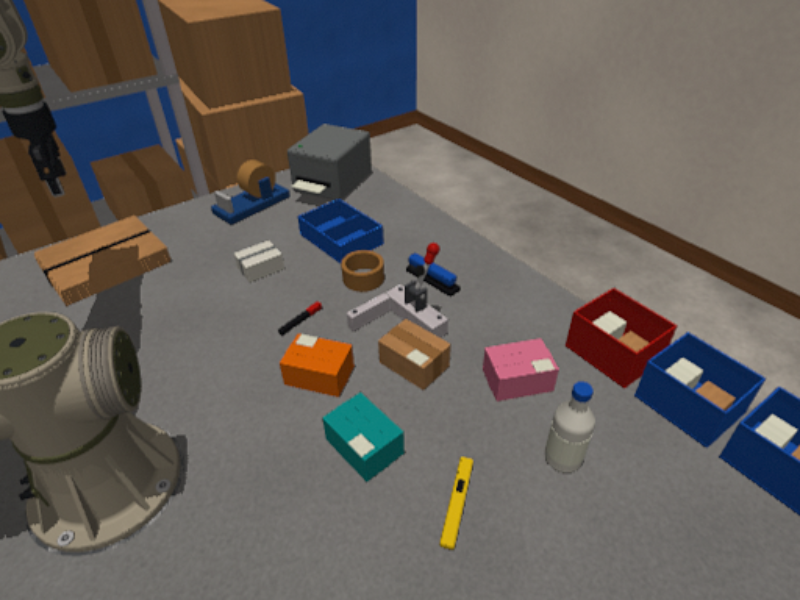

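The top view shows the carton at about (440,319), the jig's inner corner at (357,288) and the knob at (382,233). The orange look-alike is at (391,408), the teal one at (497,420) and the pink one at (520,252). I'll measure these from depth next.

```bash
cat >> h.py <<'E'
def rect(P):
    (c,s,a)=cv2.minAreaRect((P[:,:2]*1000).astype(np.float32)); return np.round(c,1),np.round(s,1),a
def carton(c):
    W=cloud(c);u=slice(240,330)
    h=cv2.cvtColor(c['color'],cv2.COLOR_RGB2HSV);
    m=(abs(W[...,2]-.06)<.008)&(abs(W[...,0]-.5)<.12)&(W[...,1]>-.2)&(W[...,1]<.06)
    return W,h,m
E
python3 - <<'E'
from h import *
c=dict(np.load('top.npz'));W=cloud(c)
def reg(x0,x1,y0,y1): # in 800x600 px
    m=np.zeros((384,512),bool);m[int(y0*.64):int(y1*.64),int(x0*.64):int(x1*.64)]=1;return m
z=W[...,2]
m=reg(400,482,288,352)&(abs(z-.06)<.01);print('carton',rect(W[m]),np.median(z[m]),m.sum())
pts=W[m][:,:2].astype(np.float32)*1000
print(cv2.boxPoints(cv2.minAreaRect(pts)))
m=reg(340,432,255,350)&(abs(z-.04)<.008)
for nm,r in(('back',reg(340,432,255,295)),('side',reg(340,362,295,350))):
    k=m&r;print(nm,k.sum(),np.median(z[k]),rect(W[k]));print(cv2.boxPoints(cv2.minAreaRect((W[k][:,:2]*1000).astype(np.float32))))
h=cv2.cvtColor(c['color'],cv2.COLOR_RGB2HSV)
k=reg(370,396,220,250)&(h[...,1]>150)&((h[...,0]<8)|(h[...,0]>172));print('knob',W[k].max(0),np.nanmedian(W[k],0))
k=k&(z>.14);print(W[k].mean(0))
for nm,r in dict(tape=(250,320,245,312),marker=(290,318,345,415),orange=(350,435,370,446),teal=(455,535,390,450),stapler=(300,384,204,236),pink=(480,556,210,292)).items():
    k=reg(*r)&(z>.008);print(nm,rect(W[k]),np.nanmax(z[k]));print(cv2.boxPoints(cv2.minAreaRect((W[k][:,:2]*1000).astype(np.float32))).round().tolist())
E
```

```text
carton (array([544.4, -92.4]), array([ 80.7, 110.9]), 12.835186958312988) 0.06024704588337304 1146
[[ 492.72656   -47.339443]
 [ 517.3601   -155.45656 ]
 [ 596.0834   -137.52014 ]
 [ 571.4498    -29.40303 ]]
back 696 0.040187786281603244 (array([620. ,   7.8]), array([ 53.8, 149.4]), 4.315803527832031)
[[587.54877   80.31063 ]
 [598.7923   -68.67457 ]
 [652.4704   -64.623604]
 [641.22687   84.361595]]
side 229 0.04013125344766766 (array([542.7,  68.1]), array([89.1, 19.9]), 1.8584398031234741)
[[497.89276   76.605865]
 [498.5396    56.668606]
 [587.5457    59.55661 ]
 [586.89886   79.493866]]
knob [0.7294508  0.02908652 0.17410502] [0.66231751 0.01274226 0.16531341]
[0.66262182 0.01199733 0.16188549]
tape (array([614.6, 190.3]), array([96.3, 93.5]), 45.75932312011719) 0.05372112895447123
[[547.0, 188.0], [614.0, 123.0], [682.0, 192.0], [615.0, 257.0]]
marker (array([430.6, 151.9]), array([112.5,  15.3]), 13.626119613647461) 0.021483447724030658
[[374.0, 146.0], [378.0, 131.0], [487.0, 158.0], [483.0, 173.0]]
orange (array([384.9,  -7.5]), array([ 79.6, 110.2]), 37.07927322387695) 0.06688507278354328
[[320.0, 12.0], [386.0, -75.0], [450.0, -27.0], [383.0, 60.0]]
teal (array([ 365.4, -190.5]), array([ 80.1, 111.4]), 5.538790225982666) 0.06590507970655524
[[320.0, -139.0], [331.0, -250.0], [411.0, -242.0], [400.0, -131.0]]
stapler (array([702.2,  85.3]), array([102.3, 137.6]), 6.986257076263428) 0.17302916328379958
[[643.0, 147.0], [660.0, 11.0], [761.0, 23.0], [745.0, 160.0]]
pink (array([ 671.6, -239.4]), array([ 80.4, 111.6]), 65.6822280883789) 0.0658941670710882
[[604.0, -253.0], [706.0, -299.0], [739.0, -226.0], [637.0, -180.0]]
```

```bash
cat > fitjig.py <<'E'
from h import *
from scipy.optimize import minimize
def sd(p,x0,x1,y0,y1): # inside >0
    return np.minimum.reduce([p[:,0]-x0,x1-p[:,0],p[:,1]-y0,y1-p[:,1]])
def fit(c):
    W=cloud(c).reshape(-1,3)*1000
    roi=(W[:,0]>470)&(W[:,0]<680)&(W[:,1]>-110)&(W[:,1]<110)
    A=W[roi&(abs(W[:,2]-40)<5),:2];B=W[roi&(W[:,2]<12),:2]
    A=A[~((A[:,1]<-20)&(A[:,0]<598))]
    def cost(q):
        a=q[2];M=np.array([[np.cos(a),-np.sin(a)],[np.sin(a),np.cos(a)]])
        f=lambda P:np.maximum(sd((P-q[:2])@M,0,44,-130,20),sd((P-q[:2])@M,-100,0,0,20))
        s=lambda x:1/(1+np.exp(-x/1.0))
        return -s(f(A)).sum()+s(f(B)).sum()
    best=min((minimize(cost,[x,y,a],method='Nelder-Mead',options=dict(initial_simplex=np.array([[x,y,a],[x+6,y,a],[x,y+6,a],[x,y,a+.04]]))) for x in(590,596) for y in(55,60) for a in(.03,.07)),key=lambda r:r.fun)
    return best.x,best.fun,len(A)
if __name__=='__main__':
    q,f,n=fit(dict(np.load('top.npz')));print(q,f,n)
    a=q[2];M=np.array([[np.cos(a),-np.sin(a)],[np.sin(a),np.cos(a)]])
    for nm,p in dict(seat=(-40,-55),knob=(68,-55),backmid=(0,-55),end=(0,-130)).items(): print(nm,M@p+q[:2])
    for nm,p in dict(ct=(544.4,-92.4),knobm=(662.6,12)).items(): print(nm,M.T@(np.array(p)-q[:2]))
E
python3 fitjig.py
```

```text
[6.00045678e+02 6.20221250e+01 6.37237174e-02] -798.9313247322156 894
seat [563.6292975    4.58653283]
knob [671.41009324  11.46403751]
backmid [603.54811074   7.13375679]
end [608.32415565 -67.71401803]
ct [ -65.36642888 -150.56514908]
knobm [ 59.24191875 -53.90409332]
```

>>> servo_tool --targets '[{"xyz": [-0.619, 0.58, 0], "twist": [0, 0, 1.277], "jaw": 0.5}, {"xyz": [-0.619, 0.58, 0], "twist": [0, 0, 1.277], "jaw": 0.5}, {"xyz": [-0.619, 0.58, 0], "twist": [0, 0, 1.277], "jaw": 0.5}, {"xyz": [-0.619, 0.58, 0], "twist": [0, 0, 1.277], "jaw": 0.5}, {"xyz": [-0.619, 0.58, 0], "twist": [0, 0, 1.277], "jaw": 0.5}, {"xyz": [-0.619, 0.58, 0], "twist": [0, 0, 1.277], "jaw": 0.5}, {"xyz": [-0.619, 0.58, 0], "twist": [0, 0, 1.277], "jaw": 0.5}, {"xyz": [-0.619, 0.58, 0], "twist": [0, 0, 1.277], "jaw": 0.5}, {"xyz": [-0.619, 0.58, 0], "twist": [0, 0, 1.277], "jaw": 0.5}, {"xyz": [-0.619, 0.58, 0], "twist": [0, 0, 1.277], "jaw": 0.5}, {"xyz": [-0.619, 0.58, 0], "twist": [0, 0, 1.277], "jaw": 0.5}, {"xyz": [-0.619, 0.58, 0], "twist": [0, 0, 1.277], "jaw": 0.5}]'

```text
clock: 1.1
tcp_pos: [0.381, 0.1248, 0.2312]
orientation: [-0.0, 1.0, 0.031, 0.0]
wrist_force: [1.1, 1.3, 0.2]
finger_gap: 0.0427
```

```bash
cat > go.py <<'E'
# usage: go.py jx jy z yawrel  (mm, jig frame; yaw of tool x rel. jig) -> shift/twist in tool axes
import sys
from h import *
J=np.array([600.,62.]);a=.064
M=np.array([[np.cos(a),-np.sin(a)],[np.sin(a),np.cos(a)]])
s=env.get_state();q=s['orientation'];T=R.from_quat(q[[1,2,3,0]])
p=s['tcp_pos']*1000;rel=np.r_[M.T@(p[:2]-J),p[2]]
X=T.as_matrix()[:,0]
print('t',round(s['clock'],2),'jig',rel.round(1),'yawrel',round(np.arctan2(X[1],X[0])-a,3),'F(jig)',(M.T@s['wrist_force'][:2]).round(1),round(s['wrist_force'][2],1),'gap',round(s['finger_gap'],4))
if len(sys.argv)>4:
    x,y,z,w=map(float,sys.argv[1:5])
    tw=np.r_[M@[x,y]+J,z]
    c,d=np.cos(a+w),np.sin(a+w);G=R.from_matrix(np.array([[c,d,0],[d,-c,0],[0,0,-1]]))
    print('shift',(T.as_matrix().T@(tw-p)).round(1),'twist',(T.inv()*G).as_rotvec().round(3))
E
python3 go.py -60 -234 231 0
```

```text
t 1.1 jig [-214.5   76.7  231.2] yawrel -0.001 F(jig) [1.2 1.2] 0.2 gap 0.0427
shift [1.550e+02 3.105e+02 2.000e-01] twist [-0.    -0.    -0.001]
```

>>> servo_tool --targets '[{"xyz": [0.155, 0.31, 0], "jaw": 0.5}, {"xyz": [0.155, 0.31, 0], "jaw": 0.5}, {"xyz": [0.155, 0.31, 0], "jaw": 0.5}, {"xyz": [0.155, 0.31, 0], "jaw": 0.5}, {"xyz": [0.155, 0.31, 0], "jaw": 0.5}, {"xyz": [0.155, 0.31, 0], "jaw": 0.5}, {"xyz": [0.155, 0.31, 0], "jaw": 0.5}, {"xyz": [0.155, 0.31, 0], "jaw": 0.5}, {"xyz": [0.155, 0.31, 0], "jaw": 0.5}, {"xyz": [0.155, 0.31, 0], "jaw": 0.5}, {"xyz": [0.155, 0.31, 0.03], "jaw": 0.5}, {"xyz": [0.155, 0.31, 0.06], "jaw": 0.5}]'

```text
schema error: expected keys xyz, twist, jaw
```

```bash
python3 go.py -60 -234 18 0
```

```text
t 1.1 jig [-214.5   76.7  231.2] yawrel -0.001 F(jig) [1.2 1.2] 0.2 gap 0.0427
shift [154.9 310.5 213.2] twist [-0.    -0.    -0.001]
```

>>> servo_tool --targets '[{"xyz": [0.155, 0.31, 0], "twist": [0, 0, 0], "jaw": 0.5}, {"xyz": [0.155, 0.31, 0], "twist": [0, 0, 0], "jaw": 0.5}, {"xyz": [0.155, 0.31, 0], "twist": [0, 0, 0], "jaw": 0.5}, {"xyz": [0.155, 0.31, 0], "twist": [0, 0, 0], "jaw": 0.5}, {"xyz": [0.155, 0.31, 0], "twist": [0, 0, 0], "jaw": 0.5}, {"xyz": [0.155, 0.31, 0], "twist": [0, 0, 0], "jaw": 0.5}, {"xyz": [0.155, 0.31, 0], "twist": [0, 0, 0], "jaw": 0.5}, {"xyz": [0.155, 0.31, 0], "twist": [0, 0, 0], "jaw": 0.5}, {"xyz": [0.155, 0.31, 0], "twist": [0, 0, 0], "jaw": 0.5}, {"xyz": [0.155, 0.31, 0.02], "twist": [0, 0, 0], "jaw": 0.5}, {"xyz": [0.155, 0.31, 0.05], "twist": [0, 0, 0], "jaw": 0.5}, {"xyz": [0.155, 0.31, 0.08], "twist": [0, 0, 0], "jaw": 0.5}]'

```text
clock: 2.1
tcp_pos: [0.5559, -0.1736, 0.1505]
orientation: [0.0, 1.0, 0.031, 0.001]
wrist_force: [-1.2, -1.0, 0.3]
finger_gap: 0.0428
```

```bash
python3 go.py -60 -234 18 0
```

```text
t 2.1 jig [ -59.1 -232.3  150.5] yawrel -0.001 F(jig) [-1.3 -0.9] 0.3 gap 0.0428
shift [ -1.1   1.6 132.5] twist [ 0.001 -0.001 -0.001]
```

>>> servo_tool --targets '[{"xyz": [0, 0, 0.04], "twist": [0, 0, 0], "jaw": 0.5}, {"xyz": [0, 0, 0.08], "twist": [0, 0, 0], "jaw": 0.5}, {"xyz": [0, 0, 0.11], "twist": [0, 0, 0], "jaw": 0.5}, {"xyz": [0, 0, 0.132], "twist": [0, 0, 0], "jaw": 0.5}, {"xyz": [0, 0, 0.132], "twist": [0, 0, 0], "jaw": 0.5}, {"xyz": [0, -0.006, 0.132], "twist": [0, 0, 0], "jaw": 0.5}, {"xyz": [0, -0.012, 0.132], "twist": [0, 0, 0], "jaw": 0.5}, {"xyz": [0, -0.018, 0.132], "twist": [0, 0, 0], "jaw": 0.5}, {"xyz": [0, -0.024, 0.132], "twist": [0, 0, 0], "jaw": 0.5}, {"xyz": [0, -0.03, 0.132], "twist": [0, 0, 0], "jaw": 0.5}, {"xyz": [0, -0.036, 0.132], "twist": [0, 0, 0], "jaw": 0.5}, {"xyz": [0, -0.042, 0.132], "twist": [0, 0, 0], "jaw": 0.5}]'

```text
clock: 3.1
tcp_pos: [0.5533, -0.1306, 0.0204]
orientation: [0.001, 0.999, 0.032, 0.001]
wrist_force: [-0.5, -3.1, 2.4]
finger_gap: 0.0428
```

```bash
python3 go.py -60 -150 18 0
```

```text
t 3.1 jig [ -58.9 -189.2   20.4] yawrel 0.0 F(jig) [-0.7 -3.1] 2.4 gap 0.0428
shift [ -1.1 -39.2   2.3] twist [ 0.001 -0.002  0.   ]
```

>>> servo_tool --targets '[{"xyz": [0, -0.006, 0], "twist": [0, 0, 0], "jaw": 0.5}, {"xyz": [0, -0.012, 0], "twist": [0, 0, 0], "jaw": 0.5}, {"xyz": [0, -0.018, 0], "twist": [0, 0, 0], "jaw": 0.5}, {"xyz": [0, -0.024, 0], "twist": [0, 0, 0], "jaw": 0.5}, {"xyz": [0, -0.03, 0], "twist": [0, 0, 0], "jaw": 0.5}, {"xyz": [0, -0.036, 0], "twist": [0, 0, 0], "jaw": 0.5}, {"xyz": [0, -0.041, 0], "twist": [0, 0, 0], "jaw": 0.5}, {"xyz": [0, -0.046, 0], "twist": [0, 0, 0], "jaw": 0.5}, {"xyz": [0, -0.05, 0], "twist": [0, 0, 0], "jaw": 0.5}, {"xyz": [0, -0.053, 0], "twist": [0, 0, 0], "jaw": 0.5}, {"xyz": [0, -0.055, 0], "twist": [0, 0, 0], "jaw": 0.5}, {"xyz": [0, -0.055, 0], "twist": [0, 0, 0], "jaw": 0.5}]'

```text
clock: 4.1
tcp_pos: [0.5491, -0.0753, 0.0193]
orientation: [-0.0, 0.999, 0.032, 0.0]
wrist_force: [0.4, -2.0, 3.1]
finger_gap: 0.043
```

```bash
python3 go.py -60 -121 18 0; python3 - <<'E'
from h import *
c=cam('top');cv2.imwrite('pics/top2.png',cv2.resize(c['color'][150:260,180:330,::-1],(750,550),interpolation=cv2.INTER_CUBIC))
E
```

```text
t 4.1 jig [ -59.6 -133.7   19.3] yawrel 0.0 F(jig) [ 0.3 -2. ] 3.1 gap 0.043
shift [ -0.4 -12.7   1.3] twist [-0.001 -0.     0.   ]
```

View pics/top2.png

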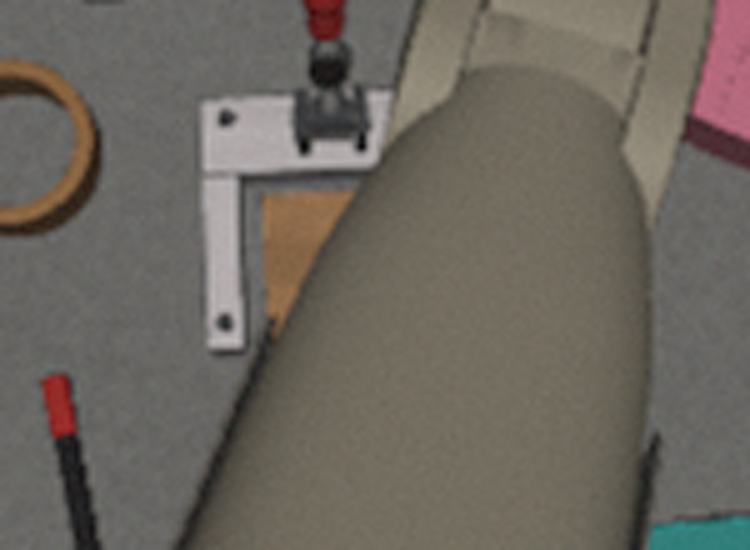

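The carton is now square to the jig, about 12 mm from the side fence (crop x 240 to 262). I'll push a little more, then retreat and rise.

>>> servo_tool --targets '[{"xyz": [0, -0.004, 0], "twist": [0, 0, 0], "jaw": 0.5}, {"xyz": [0, -0.007, 0], "twist": [0, 0, 0], "jaw": 0.5}, {"xyz": [0, -0.009, 0], "twist": [0, 0, 0], "jaw": 0.5}, {"xyz": [0, -0.009, 0], "twist": [0, 0, 0], "jaw": 0.5}, {"xyz": [0, 0.01, 0], "twist": [0, 0, 0], "jaw": 0.5}, {"xyz": [0, 0.025, 0], "twist": [0, 0, 0], "jaw": 0.5}, {"xyz": [0, 0.025, -0.03], "twist": [0, 0, 0], "jaw": 0.7}, {"xyz": [0, 0.025, -0.07], "twist": [0, 0, 0], "jaw": 0.9}, {"xyz": [0, 0.025, -0.1], "twist": [0, 0, 0], "jaw": 0.9}, {"xyz": [-0.02, 0.025, -0.1], "twist": [0, 0, -0.12], "jaw": 0.9}, {"xyz": [-0.05, 0.01, -0.1], "twist": [0, 0, -0.24], "jaw": 0.9}, {"xyz": [-0.07, -0.02, -0.1], "twist": [0, 0, -0.36], "jaw": 0.9}]'

```text
clock: 5.15
tcp_pos: [0.4762, -0.0609, 0.1188]
orientation: [-0.001, 0.977, 0.212, -0.001]
wrist_force: [-0.2, 0.6, 0.5]
finger_gap: 0.0768
```

```bash
python3 go.py -125 -55 120 1.571
```

```text
t 5.15 jig [-131.4 -114.7  118.8] yawrel 0.363 F(jig) [-0.1  0.6] 0.5 gap 0.0768
shift [ 27.2 -53.5  -1.1] twist [-0.002 -0.    -1.208]
```

>>> servo_tool --targets '[{"xyz": [0.027, -0.053, 0], "twist": [0, 0, -1.208], "jaw": 0.9}, {"xyz": [0.027, -0.053, 0], "twist": [0, 0, -1.208], "jaw": 0.9}, {"xyz": [0.027, -0.053, 0], "twist": [0, 0, -1.208], "jaw": 0.9}, {"xyz": [0.027, -0.053, 0], "twist": [0, 0, -1.208], "jaw": 0.9}, {"xyz": [0.027, -0.053, 0], "twist": [0, 0, -1.208], "jaw": 0.9}, {"xyz": [0.027, -0.053, 0], "twist": [0, 0, -1.208], "jaw": 0.9}, {"xyz": [0.027, -0.053, 0], "twist": [0, 0, -1.208], "jaw": 0.9}, {"xyz": [0.027, -0.053, 0], "twist": [0, 0, -1.208], "jaw": 0.9}, {"xyz": [0.027, -0.053, 0], "twist": [0, 0, -1.208], "jaw": 0.9}, {"xyz": [0.027, -0.053, 0], "twist": [0, 0, -1.208], "jaw": 0.9}, {"xyz": [0.027, -0.053, 0], "twist": [0, 0, -1.208], "jaw": 0.9}, {"xyz": [0.027, -0.053, 0], "twist": [0, 0, -1.208], "jaw": 0.9}]'

```text
clock: 6.15
tcp_pos: [0.4797, -0.0002, 0.1185]
orientation: [-0.001, 0.686, 0.728, -0.0]
wrist_force: [-0.1, -0.6, 0.4]
finger_gap: 0.077
```

```bash
python3 go.py -125 -60 14 1.571;python3 - <<'E'
from h import *
c=cam('side');cv2.imwrite('pics/side2.png',cv2.resize(c['color'][140:270,170:330,::-1],(738,600),interpolation=cv2.INTER_CUBIC))
W=cloud(c);h=cv2.cvtColor(c['color'],cv2.COLOR_RGB2HSV)
k=(abs(W[...,2]-.06)<.006)&(W[...,0]>.47)&(W[...,0]<.62)&(W[...,1]>-.09)&(W[...,1]<.075)&(h[...,0]<20)
J=np.array([.6,.062]);a=.064;M=np.array([[np.cos(a),-np.sin(a)],[np.sin(a),np.cos(a)]])
P=(W[k][:,:2]-J)@M;print(k.sum(),rect(P),np.percentile(P,[1,99],axis=0)*1000)
E
```

```text
t 6.15 jig [-124.   -54.4  118.5] yawrel 1.566 F(jig) [-0.2 -0.6] 0.4 gap 0.077
shift [ -5.8  -0.7 104.5] twist [-0.002 -0.002 -0.005]
558 (array([-46.2, -61.7]), array([112.1, 111.2]), 88.97820281982422) [[-101.02536868 -115.70460875]
 [ -20.90649131   -8.99057773]]
```

View pics/side2.png

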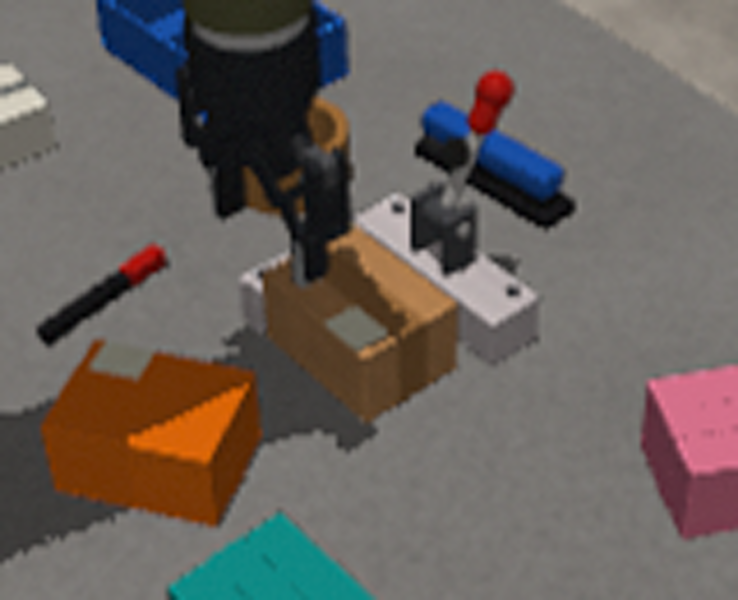

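The carton is square at jig x −101..−21, y −116..−6, and the fingers are clear behind it. I'll descend and push +x.

>>> servo_tool --targets '[{"xyz": [-0.005, 0, 0.04], "twist": [0, 0, 0], "jaw": 0.9}, {"xyz": [-0.005, 0, 0.075], "twist": [0, 0, 0], "jaw": 0.9}, {"xyz": [-0.005, 0, 0.1], "twist": [0, 0, 0], "jaw": 0.9}, {"xyz": [-0.005, 0, 0.105], "twist": [0, 0, 0], "jaw": 0.9}, {"xyz": [-0.005, 0.004, 0.105], "twist": [0, 0, 0], "jaw": 0.9}, {"xyz": [-0.005, 0.008, 0.105], "twist": [0, 0, 0], "jaw": 0.9}, {"xyz": [-0.005, 0.012, 0.105], "twist": [0, 0, 0], "jaw": 0.9}, {"xyz": [-0.005, 0.016, 0.105], "twist": [0, 0, 0], "jaw": 0.9}, {"xyz": [-0.005, 0.02, 0.105], "twist": [0, 0, 0], "jaw": 0.9}, {"xyz": [-0.005, 0.023, 0.105], "twist": [0, 0, 0], "jaw": 0.9}, {"xyz": [-0.005, 0.026, 0.105], "twist": [0, 0, 0], "jaw": 0.9}, {"xyz": [-0.005, 0.029, 0.105], "twist": [0, 0, 0], "jaw": 0.9}]'

```text
clock: 7.2
tcp_pos: [0.5101, -0.0042, 0.0146]
orientation: [-0.0, 0.685, 0.728, -0.0]
wrist_force: [-8.6, -3.7, 4.2]
finger_gap: 0.0766
```

```bash
python3 go.py -91 -60 14 1.571
```

```text
t 7.2 jig [-93.9 -60.3  14.6] yawrel 1.568 F(jig) [-8.8 -3.2] 4.2 gap 0.0766
shift [0.3 2.9 0.6] twist [-0.     0.    -0.003]
```

>>> servo_tool --targets '[{"xyz": [0, 0.002, 0], "twist": [0, 0, 0], "jaw": 0.9}, {"xyz": [0, 0.002, 0], "twist": [0, 0, 0], "jaw": 0.9}, {"xyz": [0, 0.002, 0], "twist": [0, 0, 0], "jaw": 0.9}]'

```text
clock: 7.45
tcp_pos: [0.51, -0.004, 0.0141]
orientation: [-0.001, 0.685, 0.729, -0.001]
wrist_force: [-7.5, -1.7, 5.8]
finger_gap: 0.0768
```

```bash
python3 go.py -91 -60 14 1.571
```

```text
t 7.45 jig [-94.1 -60.1  14.1] yawrel 1.568 F(jig) [-7.6 -1.2] 5.8 gap 0.0768
shift [0.1 3.1 0.1] twist [-0.004 -0.    -0.003]
```

>>> servo_tool --targets '[{"xyz": [0, 0.003, 0], "twist": [0, 0, 0], "jaw": 0.9}, {"xyz": [0, 0.005, 0], "twist": [0, 0, 0], "jaw": 0.9}, {"xyz": [0, 0.007, 0], "twist": [0, 0, 0], "jaw": 0.9}, {"xyz": [0, 0.007, 0], "twist": [0, 0, 0], "jaw": 0.9}]'

```text
clock: 7.78
tcp_pos: [0.5095, -0.0036, 0.0129]
orientation: [-0.006, 0.685, 0.729, -0.006]
wrist_force: [-24.4, -4.8, 18.8]
finger_gap: 0.077
```

```bash
python3 go.py -91 -60 14 1.571
```

```text
t 7.78 jig [-94.5 -59.6  12.9] yawrel 1.568 F(jig) [-24.6  -3.2] 18.8 gap 0.077
shift [-0.4  3.4 -1.1] twist [-0.017 -0.    -0.003]
```

>>> servo_tool --targets '[{"xyz": [0, -0.01, 0], "twist": [0, 0, 0], "jaw": 0.9}, {"xyz": [0, -0.022, 0], "twist": [0, 0, 0], "jaw": 0.9}, {"xyz": [0, -0.022, -0.035], "twist": [0, 0, 0], "jaw": 0.9}, {"xyz": [0, -0.022, -0.075], "twist": [0, 0, 0], "jaw": 0.7}, {"xyz": [0, -0.022, -0.11], "twist": [0, 0, 0.12], "jaw": 0.4}, {"xyz": [-0.03, -0.01, -0.11], "twist": [0, 0, 0.24], "jaw": 0.4}, {"xyz": [-0.06, 0.01, -0.11], "twist": [0, 0, 0.36], "jaw": 0.4}, {"xyz": [-0.085, 0.03, -0.11], "twist": [0, 0, 0.48], "jaw": 0.4}, {"xyz": [-0.085, 0.04, -0.11], "twist": [0, 0, 0.6], "jaw": 0.4}, {"xyz": [-0.085, 0.04, -0.11], "twist": [0, 0, 0.72], "jaw": 0.4}, {"xyz": [-0.085, 0.04, -0.11], "twist": [0, 0, 0.84], "jaw": 0.4}, {"xyz": [-0.085, 0.04, -0.11], "twist": [0, 0, 0.96], "jaw": 0.4}]'

```text
clock: 8.78
tcp_pos: [0.5653, -0.0865, 0.1242]
orientation: [0.0, 0.945, 0.327, 0.001]
wrist_force: [0.3, 0.2, 0.1]
finger_gap: 0.034
```

```bash
python3 go.py -45 -146 120 0
```

```text
t 8.78 jig [ -44.1 -146.   124.2] yawrel 0.602 F(jig) [0.3 0.2] 0.1 gap 0.034
shift [-0.7 -0.5  4.2] twist [ 0.    -0.001  0.602]
```

>>> servo_tool --targets '[{"xyz": [0, 0, 0], "twist": [0, 0, 0.12], "jaw": 0.4}, {"xyz": [0, 0, 0], "twist": [0, 0, 0.24], "jaw": 0.4}, {"xyz": [0, 0, 0], "twist": [0, 0, 0.36], "jaw": 0.4}, {"xyz": [0, 0, 0], "twist": [0, 0, 0.48], "jaw": 0.4}, {"xyz": [0, 0, 0], "twist": [0, 0, 0.602], "jaw": 0.4}, {"xyz": [0, 0, 0.03], "twist": [0, 0, 0.602], "jaw": 0.4}, {"xyz": [0, 0, 0.065], "twist": [0, 0, 0.602], "jaw": 0.4}, {"xyz": [0, 0, 0.095], "twist": [0, 0, 0.602], "jaw": 0.4}, {"xyz": [0, 0, 0.107], "twist": [0, 0, 0.602], "jaw": 0.4}, {"xyz": [0, 0, 0.107], "twist": [0, 0, 0.602], "jaw": 0.4}]'

```text
clock: 9.62
tcp_pos: [0.562, -0.0853, 0.0137]
orientation: [-0.001, 0.999, 0.035, -0.003]
wrist_force: [-0.4, -0.2, 0.3]
finger_gap: 0.0344
```

```bash
python3 go.py -45 -121 18 0
```

```text
t 9.62 jig [ -47.3 -144.5   13.7] yawrel 0.006 F(jig) [-0.4 -0.2] 0.3 gap 0.0344
shift [  2.5 -23.5  -4.3] twist [-0.002  0.005  0.006]
```

>>> servo_tool --targets '[{"xyz": [0, -0.003, -0.003], "twist": [0, 0, 0.006], "jaw": 0.4}, {"xyz": [0, -0.006, -0.003], "twist": [0, 0, 0.006], "jaw": 0.4}, {"xyz": [0, -0.009, -0.003], "twist": [0, 0, 0.006], "jaw": 0.4}, {"xyz": [0, -0.012, -0.003], "twist": [0, 0, 0.006], "jaw": 0.4}, {"xyz": [0, -0.015, -0.003], "twist": [0, 0, 0.006], "jaw": 0.4}, {"xyz": [0, -0.018, -0.003], "twist": [0, 0, 0.006], "jaw": 0.4}, {"xyz": [0, -0.021, -0.003], "twist": [0, 0, 0.006], "jaw": 0.4}, {"xyz": [0, -0.023, -0.003], "twist": [0, 0, 0.006], "jaw": 0.4}, {"xyz": [0, -0.025, -0.003], "twist": [0, 0, 0.006], "jaw": 0.4}, {"xyz": [0, -0.026, -0.003], "twist": [0, 0, 0.006], "jaw": 0.4}, {"xyz": [0, -0.026, -0.003], "twist": [0, 0, 0.006], "jaw": 0.4}]'

```text
clock: 10.53
tcp_pos: [0.5627, -0.0604, 0.0206]
orientation: [0.0, 0.999, 0.032, 0.0]
wrist_force: [-0.9, -3.6, 2.6]
finger_gap: 0.0342
```

```bash
python3 go.py -45 -121 18 0
```

```text
t 10.53 jig [ -45.1 -119.7   20.6] yawrel -0.0 F(jig) [-1.2 -3.5] 2.6 gap 0.0342
shift [0.1 1.3 2.6] twist [ 0.001 -0.001 -0.   ]
```

Force is still at the sliding level, so I'll keep going.

>>> servo_tool --targets '[{"xyz": [0, -0.002, 0], "twist": [0, 0, 0], "jaw": 0.4}, {"xyz": [0, -0.004, 0], "twist": [0, 0, 0], "jaw": 0.4}, {"xyz": [0, -0.006, 0], "twist": [0, 0, 0], "jaw": 0.4}, {"xyz": [0, -0.007, 0], "twist": [0, 0, 0], "jaw": 0.4}, {"xyz": [0, -0.007, 0], "twist": [0, 0, 0], "jaw": 0.4}]'

```text
clock: 10.95
tcp_pos: [0.5627, -0.0603, 0.021]
orientation: [0.007, 1.0, 0.03, 0.0]
wrist_force: [-2.2, -25.7, 1.6]
finger_gap: 0.0344
```

```bash
python3 go.py -45 -121 18 0
```

```text
t 10.95 jig [ -45.1 -119.7   21. ] yawrel -0.004 F(jig) [ -3.8 -25.5] 1.6 gap 0.0344
shift [0.1 1.3 3. ] twist [ 0.014  0.    -0.004]
```

>>> servo_tool --targets '[{"xyz": [0, 0.005, 0], "twist": [0, 0, 0], "jaw": 0.4}, {"xyz": [0, 0.02, 0], "twist": [0, 0, 0], "jaw": 0.4}, {"xyz": [0, 0.03, -0.03], "twist": [0, 0, 0], "jaw": 0.2}, {"xyz": [0, 0.04, -0.07], "twist": [0, 0, 0], "jaw": 0}, {"xyz": [0, 0.06, -0.11], "twist": [0, 0, 0], "jaw": 0}, {"xyz": [0, 0.1, -0.14], "twist": [0, 0, 0], "jaw": 0}, {"xyz": [0, 0.14, -0.16], "twist": [0, 0, 0], "jaw": 0}, {"xyz": [0, 0.18, -0.18], "twist": [0, 0, 0], "jaw": 0}, {"xyz": [0, 0.21, -0.18], "twist": [0, 0, 0], "jaw": 0}, {"xyz": [0, 0.21, -0.18], "twist": [0, 0, 0], "jaw": 0}]'

```text
clock: 11.78
tcp_pos: [0.5765, -0.269, 0.2019]
orientation: [0.002, 1.0, 0.029, 0.002]
wrist_force: [-0.2, -0.1, -0.0]
finger_gap: 0.0001
```

```bash
cat > chk.py <<'E'
from h import *
import fitjig
a=.064
c=cam('top');W=cloud(c);h=cv2.cvtColor(c['color'],cv2.COLOR_RGB2HSV)
k=(abs(W[...,2]-.06)<.008)&(W[...,0]>.49)&(W[...,0]<.62)&(W[...,1]>-.09)&(W[...,1]<.075)
J=np.array([.6,.062]);M=np.array([[np.cos(a),-np.sin(a)],[np.sin(a),np.cos(a)]])
print(k.sum(),rect(((W[k][:,:2]-J)@M)),rect(W[k]))
print('jig',fitjig.fit(c))
import sys;n=sys.argv[1]
A=cv2.resize(c['color'][130:230,190:300,::-1],(400,364),interpolation=cv2.INTER_CUBIC)
s=cam('side');B=cv2.resize(s['color'][150:250,210:320,::-1],(400,364),interpolation=cv2.INTER_CUBIC)
cv2.imwrite(f'pics/{n}.png',np.hstack([A,B]))
E
python3 go.py; python3 chk.py chk3
```

```text
t 11.78 jig [ -44.6 -328.9  201.9] yawrel -0.005 F(jig) [-0.2 -0.1] -0.0 gap 0.0001
1132 (array([-34.2, -55.4]), array([110.3,  94.6]), 89.53125762939453) (array([569.4,   4.5]), array([ 94.6, 110.3]), 3.1981987953186035)
jig (array([6.00691941e+02, 6.18470863e+01, 6.30461497e-02]), np.float64(-763.3150447487036), 813)
```

View pics/chk3.png

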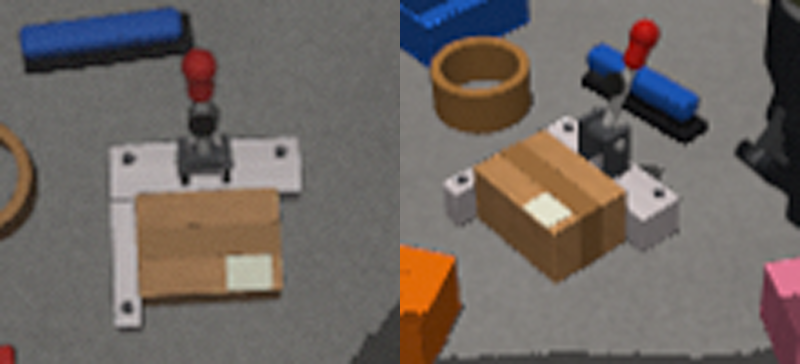

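Both views show the carton square in the corner. The y fit is −55.4 against −55. The x fit is blurred by the cheeks, so I'll nudge once more along +x with shut fingers at mid-face.

>>> servo_tool --targets '[{"xyz": [-0.08, -0.274, 0], "twist": [0, 0, -0.005], "jaw": 0}, {"xyz": [-0.08, -0.274, 0], "twist": [0, 0, -0.005], "jaw": 0}, {"xyz": [-0.08, -0.274, 0], "twist": [0, 0, -0.005], "jaw": 0}, {"xyz": [-0.08, -0.274, 0], "twist": [0, 0, -0.005], "jaw": 0}, {"xyz": [-0.08, -0.274, 0], "twist": [0, 0, -0.005], "jaw": 0}, {"xyz": [-0.08, -0.274, 0], "twist": [0, 0, -0.005], "jaw": 0}, {"xyz": [-0.08, -0.274, 0], "twist": [0, 0, -0.005], "jaw": 0}, {"xyz": [-0.08, -0.274, 0.02], "twist": [0, 0, -0.005], "jaw": 0}, {"xyz": [-0.08, -0.274, 0.06], "twist": [0, 0, -0.005], "jaw": 0}, {"xyz": [-0.08, -0.274, 0.1], "twist": [0, 0, -0.005], "jaw": 0}, {"xyz": [-0.08, -0.274, 0.1], "twist": [0, 0, -0.005], "jaw": 0}]'

```text
clock: 12.8
tcp_pos: [0.4705, 0.0088, 0.0932]
orientation: [-0.002, 0.999, 0.036, -0.007]
wrist_force: [-1.9, 1.1, 0.4]
finger_gap: -0.0
```

```bash
python3 go.py -122 -55 20 0
```

```text
t 12.8 jig [-132.6  -44.8   93.2] yawrel 0.008 F(jig) [-1.8  1.2] 0.4 gap -0.0
shift [11.5 10.6 73. ] twist [-0.004  0.013  0.008]
```

>>> servo_tool --targets '[{"xyz": [0.003, 0, 0.03], "twist": [0, 0, 0], "jaw": 0}, {"xyz": [0.003, 0, 0.06], "twist": [0, 0, 0], "jaw": 0}, {"xyz": [0.003, 0, 0.08], "twist": [0, 0, 0], "jaw": 0}, {"xyz": [0.003, 0, 0.08], "twist": [0, 0, 0], "jaw": 0}]'

```text
clock: 13.13
tcp_pos: [0.4773, 0.0074, 0.0176]
orientation: [-0.001, 0.999, 0.035, -0.004]
wrist_force: [-1.0, 0.1, -0.7]
finger_gap: 0.0
```

```bash
python3 go.py -95 -55 20 0
```

```text
t 13.13 jig [-126.   -46.7   17.6] yawrel 0.006 F(jig) [-1.   0.2] -0.7 gap 0.0
shift [30.9  8.5 -2.7] twist [-0.003  0.007  0.006]
```

>>> servo_tool --targets '[{"xyz": [0.004, 0.008, -0.003], "twist": [0, 0, 0.006], "jaw": 0}, {"xyz": [0.01, 0.008, -0.003], "twist": [0, 0, 0.006], "jaw": 0}, {"xyz": [0.015, 0.008, -0.003], "twist": [0, 0, 0.006], "jaw": 0}, {"xyz": [0.019, 0.008, -0.003], "twist": [0, 0, 0.006], "jaw": 0}, {"xyz": [0.022, 0.008, -0.003], "twist": [0, 0, 0.006], "jaw": 0}, {"xyz": [0.025, 0.008, -0.003], "twist": [0, 0, 0.006], "jaw": 0}, {"xyz": [0.028, 0.008, -0.003], "twist": [0, 0, 0.006], "jaw": 0}, {"xyz": [0.031, 0.008, -0.003], "twist": [0, 0, 0.006], "jaw": 0}, {"xyz": [0.034, 0.008, -0.003], "twist": [0, 0, 0.006], "jaw": 0}, {"xyz": [0.036, 0.008, -0.003], "twist": [0, 0, 0.006], "jaw": 0}, {"xyz": [0.036, 0.008, -0.003], "twist": [0, 0, 0.006], "jaw": 0}]'

```text
clock: 14.05
tcp_pos: [0.5065, -0.0002, 0.0226]
orientation: [0.001, 0.999, 0.031, -0.01]
wrist_force: [-28.6, -6.8, 25.4]
finger_gap: -0.0001
```

```bash
python3 go.py -95 -55 20 0
```

```text
t 14.05 jig [-97.3 -56.1  22.6] yawrel -0.002 F(jig) [-29.  -5.] 25.4 gap -0.0001
shift [ 2.3 -1.1  2.5] twist [ 0.001  0.02  -0.002]
```

>>> servo_tool --targets '[{"xyz": [-0.012, 0, 0], "twist": [0, 0, 0], "jaw": 0}, {"xyz": [-0.025, 0, -0.02], "twist": [0, 0, 0], "jaw": 0}, {"xyz": [-0.025, 0, -0.06], "twist": [0, 0, 0], "jaw": 0}, {"xyz": [-0.025, 0, -0.1], "twist": [0, 0, 0], "jaw": 0}, {"xyz": [-0.025, 0, -0.14], "twist": [0, 0, 0], "jaw": 0}, {"xyz": [-0.025, 0, -0.18], "twist": [0, 0, 0], "jaw": 0}, {"xyz": [-0.01, 0, -0.21], "twist": [0, 0, 0], "jaw": 0}, {"xyz": [0.02, 0, -0.23], "twist": [0, 0, 0], "jaw": 0}, {"xyz": [0.06, 0, -0.23], "twist": [0, 0, 0], "jaw": 0}, {"xyz": [0.1, 0, -0.23], "twist": [0, 0, 0], "jaw": 0}, {"xyz": [0.14, 0, -0.23], "twist": [0, 0, 0], "jaw": 0}, {"xyz": [0.18, 0, -0.23], "twist": [0, 0, 0], "jaw": 0}]'

```text
clock: 15.05
tcp_pos: [0.6986, 0.012, 0.2537]
orientation: [-0.0, 1.0, 0.032, 0.001]
wrist_force: [1.3, -0.7, 0.6]
finger_gap: 0.0003
```

```bash
python3 go.py 112 -55 230 0
```

```text
t 15.05 jig [ 95.2 -56.2 253.7] yawrel -0.001 F(jig) [ 1.2 -0.8] 0.6 gap 0.0003
shift [16.7 -1.2 23.8] twist [ 0.    -0.001 -0.001]
```

>>> servo_tool --targets '[{"xyz": [0.017, -0.001, 0], "twist": [0, 0, 0], "jaw": 0}, {"xyz": [0.017, -0.001, 0], "twist": [0, 0, 0], "jaw": 0}, {"xyz": [0.017, -0.001, 0.03], "twist": [0, 0, 0], "jaw": 0}, {"xyz": [0.017, -0.001, 0.07], "twist": [0, 0, 0], "jaw": 0}, {"xyz": [0.017, -0.001, 0.1], "twist": [0, 0, 0], "jaw": 0}, {"xyz": [0.017, -0.001, 0.108], "twist": [0, 0, 0], "jaw": 0}, {"xyz": [0.017, -0.001, 0.108], "twist": [0, 0, 0], "jaw": 0}]'

```text
clock: 15.63
tcp_pos: [0.711, 0.014, 0.1423]
orientation: [-0.0, 0.999, 0.032, -0.003]
wrist_force: [0.4, -1.3, 0.3]
finger_gap: 0.0
```

```bash
python3 go.py 25 -55 145 0;  python3 - <<'E'
from h import *
s=cam('side');cv2.imwrite('pics/side4.png',cv2.resize(s['color'][100:250,210:370,::-1],(640,600),interpolation=cv2.INTER_CUBIC))
E
```

```text
t 15.63 jig [107.7 -55.  142.3] yawrel -0.001 F(jig) [ 0.4 -1.3] 0.3 gap 0.0
shift [-82.7   0.1  -2.1] twist [-0.001  0.007 -0.001]
```

View pics/side4.png

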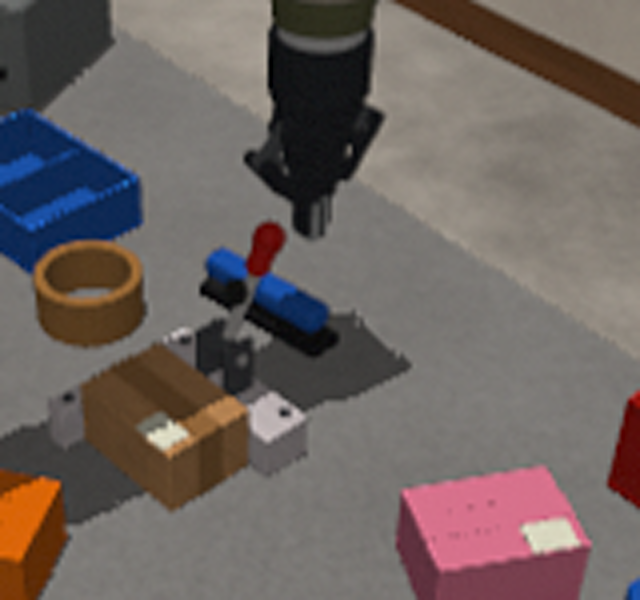

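The finger is behind the knob at jig +x and the knob is still open, at (268,235) in the crop. I'll push it in −x with the tips at about 150 mm.

>>> servo_tool --targets '[{"xyz": [-0.008, 0, -0.008], "twist": [0, 0, 0], "jaw": 0}, {"xyz": [-0.015, 0, -0.008], "twist": [0, 0, 0], "jaw": 0}, {"xyz": [-0.022, 0, -0.008], "twist": [0, 0, 0], "jaw": 0}, {"xyz": [-0.029, 0, -0.008], "twist": [0, 0, 0], "jaw": 0}, {"xyz": [-0.036, 0, -0.008], "twist": [0, 0, 0], "jaw": 0}, {"xyz": [-0.043, 0, -0.008], "twist": [0, 0, 0], "jaw": 0}, {"xyz": [-0.05, 0, -0.008], "twist": [0, 0, 0], "jaw": 0}, {"xyz": [-0.057, 0, -0.008], "twist": [0, 0, 0], "jaw": 0}, {"xyz": [-0.064, 0, -0.008], "twist": [0, 0, 0], "jaw": 0}, {"xyz": [-0.071, 0, -0.008], "twist": [0, 0, 0], "jaw": 0}, {"xyz": [-0.077, 0, -0.008], "twist": [0, 0, 0], "jaw": 0}, {"xyz": [-0.083, 0, -0.008], "twist": [0, 0, 0], "jaw": 0}]'

```text
clock: 16.68
tcp_pos: [0.6445, 0.0087, 0.1716]
orientation: [0.001, 0.999, 0.032, 0.02]
wrist_force: [5.9, 5.0, 54.0]
finger_gap: -0.0
```

```bash
python3 go.py 25 -55 145 0;  python3 - <<'E'
from h import *
s=cam('side');cv2.imwrite('pics/side5.png',cv2.resize(s['color'][100:250,210:370,::-1],(640,600),interpolation=cv2.INTER_CUBIC))
E
```

```text
t 16.68 jig [ 41.1 -56.  171.6] yawrel 0.0 F(jig) [6.2 4.6] 54.0 gap -0.0
shift [-17.1  -1.1  25.9] twist [ 0.003 -0.04   0.   ]
```

View pics/side5.png

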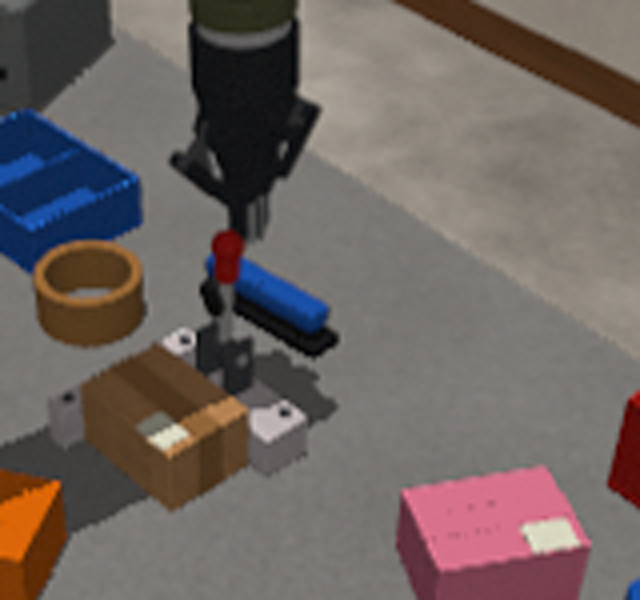

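The tip rode up onto the ball (54 N vertical), so it was too high. I'll lift off, back up, and repeat lower.

>>> servo_tool --targets '[{"xyz": [0.01, 0, -0.03], "twist": [0, 0, 0], "jaw": 0}, {"xyz": [0.03, 0, -0.06], "twist": [0, 0, 0], "jaw": 0}, {"xyz": [0.06, 0, -0.06], "twist": [0, 0, 0], "jaw": 0}, {"xyz": [0.085, 0, -0.06], "twist": [0, 0, 0], "jaw": 0}, {"xyz": [0.085, 0, -0.06], "twist": [0, 0, 0], "jaw": 0}, {"xyz": [0.085, 0, -0.03], "twist": [0, 0, 0], "jaw": 0}, {"xyz": [0.085, 0, 0], "twist": [0, 0, 0], "jaw": 0}, {"xyz": [0.085, 0, 0.017], "twist": [0, 0, 0], "jaw": 0}, {"xyz": [0.085, 0, 0.017], "twist": [0, 0, 0], "jaw": 0}]'

```text
clock: 17.48
tcp_pos: [0.7124, 0.0141, 0.1323]
orientation: [-0.0, 0.999, 0.031, -0.004]
wrist_force: [-1.1, -0.2, -0.7]
finger_gap: 0.0001
```

```bash
python3 go.py 45 -55 135 0;  python3 chk.py chk6
```

```text
t 17.48 jig [109.1 -55.  132.3] yawrel -0.001 F(jig) [-1.1 -0.1] -0.7 gap 0.0001
shift [-64.2   0.   -2.2] twist [-0.001  0.007 -0.001]
163 (array([-41.1, -99.1]), array([22.4, 80.1]), 86.92716979980469) (array([565.3, -39.5]), array([80.1, 22.4]), 0.5940963625907898)
jig (array([6.05290512e+02, 6.19329304e+01, 2.49490728e-02]), np.float64(-121.47779583561675), 131)
```

View pics/chk6.png

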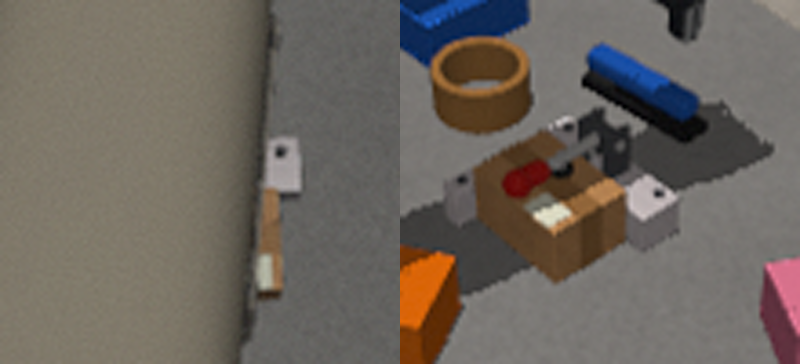

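The lever snapped over and lies on the carton, with the knob at (525,180). I'll clear the arm and check from above.

>>> servo_tool --targets '[{"xyz": [0, 0, -0.04], "twist": [0, 0, 0], "jaw": 0}, {"xyz": [0, 0, -0.08], "twist": [0, 0, 0], "jaw": 0}, {"xyz": [0, 0, -0.115], "twist": [0, 0, 0], "jaw": 0}, {"xyz": [-0.1, 0.26, -0.115], "twist": [0, 0, 0], "jaw": 0}, {"xyz": [-0.1, 0.26, -0.115], "twist": [0, 0, 0], "jaw": 0}, {"xyz": [-0.1, 0.26, -0.115], "twist": [0, 0, 0], "jaw": 0}, {"xyz": [-0.1, 0.26, -0.115], "twist": [0, 0, 0], "jaw": 0}, {"xyz": [-0.1, 0.26, -0.115], "twist": [0, 0, 0], "jaw": 0}, {"xyz": [-0.1, 0.26, -0.115], "twist": [0, 0, 0], "jaw": 0}, {"xyz": [-0.1, 0.26, -0.115], "twist": [0, 0, 0], "jaw": 0}, {"xyz": [-0.1, 0.26, -0.115], "twist": [0, 0, 0], "jaw": 0}, {"xyz": [-0.1, 0.26, -0.115], "twist": [0, 0, 0], "jaw": 0}]'

```text
clock: 18.58
tcp_pos: [0.6322, -0.2543, 0.2544]
orientation: [0.001, 1.0, 0.03, 0.002]
wrist_force: [0.2, -0.1, 0.4]
finger_gap: 0.0001
```

```bash
python3 go.py; python3 chk.py chk7; python3 - <<'E'
from h import *
c=dict(np.load('top.npz'));W=cloud(c);a=.0635;M=np.array([[np.cos(a),-np.sin(a)],[np.sin(a),np.cos(a)]])
P=W.copy();P[...,:2]=(W[...,:2]-[.6,.062])@M;P*=1000
t=abs(P[...,2]-60)<4
for y in(-100,-90,-20,-12):
    k=t&(abs(P[...,1]-y)<4)&(P[...,0]>-110)&(P[...,0]<20);print('y',y,'x range',P[k][:,0].min().round(1),P[k][:,0].max().round(1))
for x in(-70,-30):
    k=t&(abs(P[...,0]-x)<4)&(P[...,1]>-130)&(P[...,1]<20);print('x',x,'y range',P[k][:,1].min().round(1),P[k][:,1].max().round(1))
h=cv2.cvtColor(c['color'],cv2.COLOR_RGB2HSV)
k=(h[...,1]>180)&((h[...,0]<5)|(h[...,0]>174))&(abs(P[...,0]+60)<50)&(abs(P[...,1]+55)<40);print('knob jig',np.nanmedian(P[k],0),np.nanmax(P[k],0))
E
```

```text
t 18.58 jig [  11.9 -317.7  254.4] yawrel -0.005 F(jig) [ 0.2 -0.1] 0.4 gap 0.0001
963 (array([-34.8, -55.6]), array([110.1,  94.2]), 89.97184753417969) (array([568.9,   4.3]), array([ 94.2, 110.1]), 3.6387851238250732)
jig (array([6.00519964e+02, 6.18170116e+01, 6.40693550e-02]), np.float64(-747.3567555790158), 799)
y -100 x range -81.4 -2.6
y -90 x range -81.8 -1.3
y -20 x range -80.7 -1.1
y -12 x range -80.6 -1.2
x -70 y range -108.7 -0.7
x -30 y range -108.0 -2.3
knob jig [-69.30471285 -55.05064272  81.94303202] [-47.00443405 -44.80092784  89.69941064]
```

View pics/chk7.png

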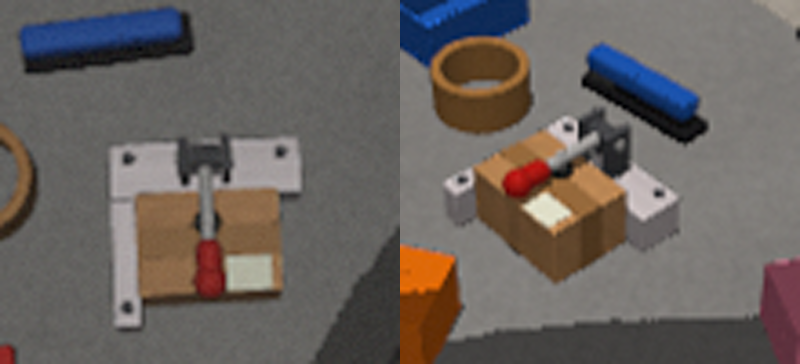

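The carton is flush to within about 1 mm (pixel noise). The lever is level with its knob at jig x ≈ −70 and z ≈ 77–82, and the pad is on the carton. I'll hand in.

```bash
python3 -c "
from workcell import env
print(env.hand_in())"
```

```text
the job is handed in; nothing more can be done
None
```

The carton is in the corner against both fences and the clamp lever is down on it. I handed the job in at about 18.6 s, with the arm clear of everything.

**What I did:** I pushed the carton along +y towards the side fence and +x onto the back fence. I then pressed it home against the side fence (about 25 N) and once more against the back fence (about 29 N). After that I pushed the lever over its centre and it snapped down.

**Last checks:**
- **Carton:** the depth picture puts it at jig x of about −81 to −1 mm and y of about −109 to −1 mm, within about 0.01 rad of square. That is flush to within the 1–2 mm the camera can resolve.
- **Lever:** it is level, with the knob at about jig x −70 mm, y −55 mm, and the pad is on the carton.
- **Other things:** the stapler and tape roll, which lay nearest, look unmoved. I did not re-measure the other items, but no move came near them.

**What went less well:**
- **Lever push:** the fingertip rode up onto the ball, with a wrist reading of 54 N vertical at the fingertips. That is below the 120 N wrist limit, and the contact was at the fingers rather than the gripper's body. The picture then still showed the lever near upright, and it snapped over as I lifted away.
- **Carton x fit:** the whole-rectangle fit came out too long (94 mm) because the clamp cheeks and lever blend into it, so I relied on the edge slices above.

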